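# Lock the leftover cleaner pods away

## Robot

A 7-joint arm with a two-finger parallel gripper is mounted at the origin on a cart in front of the work surface, level with it; the furniture and walls round the work are solid. World frame = base frame: x ahead of the robot, y to its left, z up, the work surface at z = 0. Lengths are in m, angles in rad, forces in N, time in s.
With the tool pointing down it reaches from about 0.4 to 0.85 m from the base axis. Payload 6.9 kg.
Tool frame: the origin (TCP) lies midway between the tips of the shut fingers; the grasp point (between the pads) lies behind it (ctrl.pinch_z is the z of the grasp point in the tool frame, in m); z points along the fingers, y is the direction in which the jaws open and shut (so a half turn about z gives the same grasp; the last joint's range is limited). The gripper opens to 85 mm and grips with 20 to 120 N. Pads are 22 mm wide; open, the fingers measure 114 mm over their backs; the gripper's body (76 mm by 85 mm) begins 54 mm behind the grasp point. The pads swing forward as they close: fully open they stand 13 mm farther back than shut.
Start: joints at [1.456, 0.507, -0.238, 1.5, 0.126, 1.149, -0.155], TCP at [0.137, -0.61, 0.231] pointing down, gripper open.
Joint ranges: [-3.08, 3.08], [-0.24, 2.05], [-1.43, 1.35], [0, 2.5], [-1.52, 4.66], [0.17, 1.96], [-2.89, 2.89]. Speed limits (rad/s): [2.39, 2.39, 3.14, 3.14, 3.14, 3.14, 3.14].

## Interface

Orientations are given as a unit quaternion [w, x, y, z].
In Python, from station import ctrl, get_state, vision, ticket, models gives the robot as it stands. Calls block until the motion is done:
- ctrl.movep(position, orientation): joint-space move of the TCP to a pose.
- ctrl.movel(position, frame=None, max_speed=0.15): straight line of the TCP; frame=None keeps the orientation; max_speed is the mean speed in m/s.
- ctrl.set_joints(angles): joint-space move.
- ctrl.ungrasp() and ctrl.close_gripper(force=None): open the fingers fully, or close them until they stop; force is the grip in N (None keeps the last).
- ctrl.pause(seconds).
- ctrl.ik(position, orientation): joint angles nearest the present ones, or None.
- get_state(): the state.
- vision.grab_frame(name): name is "scene" or "top" or "wrist"; returns (picture, depth): 384x512x3 uint8, blue, green, red; 384x512 float32, m along the optical axis (not along the pixel's ray), 0 where there is no reading.
- vision.camera_info(name): a dict with "mtx" (3x3 intrinsics, pixels), "dist_coeffs" ([k1, k2, p1, p2, k3] as OpenCV has them; the pictures are not rectified), "R" (3x3) and "t" (3): a world point X has camera coordinates R X + t; the wrist camera has in their place "hand_eye" (4x4, takes a point from camera to tool coordinates, whose origin is the TCP and whose axes are the flange's). Camera axes: x right, y down, z forward; pixel columns grow to the right and rows downward; lengths in m; the calibration is good to about 2 mm. A picture is of the moment at which its call begins: read the wrist's pose just before it. camera_info takes no time and is no camera call.
A pose or a line that the arm cannot do raises ctrl.Unreachable and nothing moves.
- ticket.close_job(): hands the job in, once; it reports no verdict.
Trained networks look in the newest picture that a camera, given by its name, has taken for a name from the list of things; names that differ only in an ending like _2 or _b are one class to them, and where a whole thing is asked for, a point or a joint stands for the part that bears it (a point fixed in the world has none). Each returns a list of dicts, best first, with "p" (0 to 1); they miss things now and then, are a little off and sometimes report something else, mostly with a low value. They report only what shows in the picture. A call takes as long as a camera call. They do not tell look-alikes from the thing itself.
- models.recognise(camera, target): "point" ([column, row] in pixels, amid what is visible of it).
- models.masks_of(camera, target): "mask" (384x512 bool, what is visible of it) and "point" ([column, row] in pixels, amid what is visible of it).
The state is a dict: "time": time; "qpos": joint angles; "qd": joint speeds; "tau": joint torques, N m; "tcp_pos": TCP position; "eef_rot": TCP orientation; "contact_force": force on the tool from outside, world axes, zero at the start; "wrist_torque": the same for the moment, N m; "width": finger opening in m.
Only numpy, scipy, OpenCV 4.12 (cv2) and the standard library are available. Lean on these libraries where they do the work, as an engineer would, in place of code of your own. Each camera call takes 0.05 s, during which the arm holds its last target. There are 200 camera calls.

## Task

Press the cap of the child-resistant tub down, turn it open and lay it right way up on the black bar mat. Then push every cleaner pod left in the magazine out with its spring ejector and drop them all into the tub. When all are in, put the cap back, press and turn it until it is locked again, and leave the other things on the counter where they stand.

Things in the scene. Friction and masses are not known exactly. Their poses are not given: they have to be found in the camera images.
- magazine: Fixed pod magazine, 232 mm wide (y), four bays with grey walls and clear roof. Origin: under the bays' middle, on the worktop; x to the back, z up; mouths face -x. Bays 36 mm wide inside, floor 4 mm, middles at y = +82.5, +27.5, -27.5, -82.5 mm for bay 0, 1, 2, 3. Roof x -24 to +52, z 32 to 36 mm, with a 10 mm slot over each bay for the ejector's stem. Highest: tabs, 60 mm.
- landing (a point): Point on the magazine's open landing in front of the mouths (magazine x = -62, y = 0, z = 4 mm, axes as the magazine). The landing is flat, 4 mm above the worktop, runs along all four mouths from x = -24 to a 6 mm high lip at x = -98 mm. A small sprung tongue hangs in each mouth, keeps the pod in, and gives way outward (about 1 N).
- tub: Fixed child-resistant tub, 104 mm in diameter. Origin: centre of its underside, z up; inner floor at 4 mm, rim at 108 mm, mouth 66 mm wide inside. On the neck's outside, at its +x and -x sides, are two downward-open pockets, 5 mm deep, that hold the cap's two hooks; a sprung collar round the neck pushes the cap up into them.
- cap: Loose cap, 98 mm across, 50 mm high with its grip, 80 g, symmetric to a half turn. Origin: centre of its lower edge, z up. Two hooks point inward at the lower edge at +x and -x. Locked: cap x along tub x (either way round), origin 96 mm above the tub's. Loosely on the collar, not locked: 97 mm. Play about 1.5 mm sideways.
- cap_grip (a point): Centre of the cap's grip bar, 38 mm above the cap's origin, axes as the cap: bar 66 mm long (x), 18 mm wide (y), 24 mm high, on the flat top plate (26 mm above the origin). OPEN: press down 6 to 9 mm from locked (10 to 12 N; at 10 mm the plate meets the rim), turn counter-clockwise seen from above by 0.7 to 1.6 rad (clockwise is blocked), lift.
- collar_top (a point): A point on the axis at the top of the tub's sprung collar. LOCK: set the cap over the mouth, turned 0.7 to 1.6 rad counter-clockwise from locked, so that it rests on the collar; press down 6 to 9 mm, turn clockwise back to the stop (at most 0.06 rad past locked), and let it rise into the pockets.
- bar_mat: Fixed square black rubber bar mat, 170 x 170 x 4 mm. Origin: centre of its underside on the worktop.
- ejector_0 (a joint): Spring ejector slide of bay 0, m: 0 at rest, 0.062 fully pressed. Moves along the magazine's -x (out of the mouth) when its tab is pushed from behind; 2.5 N at the start, 7.5 N at the end; springs back when let go. At 0.055 or more its pod stands out on the landing, centre about x = -58 mm or farther, clear of the roof by 15 mm or more.
- tab_0 (a point): Middle of the rear (+x) face, the face to push, of the thumb tab of ejector 0: black plate 26 mm wide (y), 8 mm thick (x), 38 to 60 mm above the worktop; moves with the ejector; at rest at magazine x = +26, z = 49 mm. Behind it nothing of the magazine is higher than 37 mm.
- pod_0: Loose cleaner pod, an upright white puck 32 mm in diameter, 24 mm high, 40 g. Origin: centre of its underside. Starts standing in bay 0, its centre at the magazine's x = 0, under the roof, or is absent.
- ejector_1 (a joint): Spring ejector slide of bay 1, m: 0 at rest, 0.062 fully pressed. Moves along the magazine's -x (out of the mouth) when its tab is pushed from behind; 2.5 N at the start, 7.5 N at the end; springs back when let go. At 0.055 or more its pod stands out on the landing, centre about x = -58 mm or farther, clear of the roof by 15 mm or more.
- tab_1 (a point): Middle of the rear (+x) face, the face to push, of the thumb tab of ejector 1: black plate 26 mm wide (y), 8 mm thick (x), 38 to 60 mm above the worktop; moves with the ejector; at rest at magazine x = +26, z = 49 mm. Behind it nothing of the magazine is higher than 37 mm.
- pod_1: Loose cleaner pod, an upright white puck 32 mm in diameter, 24 mm high, 40 g. Origin: centre of its underside. Starts standing in bay 1, its centre at the magazine's x = 0, under the roof, or is absent.
- ejector_2 (a joint): Spring ejector slide of bay 2, m: 0 at rest, 0.062 fully pressed. Moves along the magazine's -x (out of the mouth) when its tab is pushed from behind; 2.5 N at the start, 7.5 N at the end; springs back when let go. At 0.055 or more its pod stands out on the landing, centre about x = -58 mm or farther, clear of the roof by 15 mm or more.
- tab_2 (a point): Middle of the rear (+x) face, the face to push, of the thumb tab of ejector 2: black plate 26 mm wide (y), 8 mm thick (x), 38 to 60 mm above the worktop; moves with the ejector; at rest at magazine x = +26, z = 49 mm. Behind it nothing of the magazine is higher than 37 mm.
- pod_2: Loose cleaner pod, an upright white puck 32 mm in diameter, 24 mm high, 40 g. Origin: centre of its underside. Starts standing in bay 2, its centre at the magazine's x = 0, under the roof, or is absent.
- ejector_3 (a joint): Spring ejector slide of bay 3, m: 0 at rest, 0.062 fully pressed. Moves along the magazine's -x (out of the mouth) when its tab is pushed from behind; 2.5 N at the start, 7.5 N at the end; springs back when let go. At 0.055 or more its pod stands out on the landing, centre about x = -58 mm or farther, clear of the roof by 15 mm or more.
- tab_3 (a point): Middle of the rear (+x) face, the face to push, of the thumb tab of ejector 3: black plate 26 mm wide (y), 8 mm thick (x), 38 to 60 mm above the worktop; moves with the ejector; at rest at magazine x = +26, z = 49 mm. Behind it nothing of the magazine is higher than 37 mm.
- pod_3: Loose cleaner pod, an upright white puck 32 mm in diameter, 24 mm high, 40 g. Origin: centre of its underside. Starts standing in bay 3, its centre at the magazine's x = 0, under the roof, or is absent.
- shaker: Bystander: small shaker with metal dome top, 44 mm across, 90 mm high; origin under its centre.
- cinnamon: Bystander: spice jar with a dark cap, 44 mm across, 105 mm high; origin under its centre.
- jigger: Bystander: double steel measure, 46 mm across, 78 mm high; origin under its centre.
- timer: Bystander: kitchen timer on its foot, 23x68x72 mm; origin under its centre.
- tub_berries: Bystander: small clear topping tub, 69x69x75 mm; origin under its centre.
There are look-alikes about, which are no part of the job. What is shaped like the cap but green or red is not meant.

How it is judged:
On the way, in this order (a step that is already met when the one before it is completed fails the run):
1. the cap is off the tub and lies right way up on the bar mat, let go (horizontal distance between cap and bar_mat below 0.085 m and height (world z) of cap below 0.012 m and angle between cap's own z axis and vertical below 0.1 rad and contact force between cap and the fingers below 0.3 N and linear speed of cap below 0.03 m/s), for 0.2 s.
2. every pod is in the open tub (horizontal distance between each of pod_0, pod_1, pod_2, pod_3 and tub below 0.05 m and z of each of pod_0, pod_1, pod_2, pod_3 in the frame of tub below 0.085 m and linear speed of each of pod_0, pod_1, pod_2, pod_3 below 0.05 m/s), for 0.2 s.
At the end, for the whole second after the job is handed in: Every pod that is present lies in the tub; the cap is on the tub, level, centred within 5 mm, sprung up into its locked pockets (its x axis within 0.15 rad of the tub's, origin 92 to 99 mm above the tub's), everything at rest (all of step 2 and horizontal distance between cap and tub below 0.005 m and z of cap in the frame of tub between 0.092 and 0.099 m and angle between the x axis of cap and the x axis of tub, either way round below 0.15 rad and angle between cap's own z axis and vertical below 0.06 rad and linear speed of cap below 0.02 m/s); the robot touches nothing.
It fails at once if a bystander is moved more than 3 cm or tipped (distance of any of shaker, cinnamon, jigger, timer, tub_berries from where it was at the start of the episode above 0.03 m or angle between any of shaker, cinnamon, jigger, timer, tub_berries's own z axis and vertical above 0.5 rad).
It fails at once if the fingers touch a pod that is still under the magazine's roof, instead of using its ejector ((contact force between pod_0 and the fingers above 0.5 N and x of pod_0 in the frame of magazine between -0.02 and 0.05 m and y of pod_0 in the frame of magazine between -0.11 and 0.11 m and z of pod_0 in the frame of magazine below 0.03 m) or (contact force between pod_1 and the fingers above 0.5 N and x of pod_1 in the frame of magazine between -0.02 and 0.05 m and y of pod_1 in the frame of magazine between -0.11 and 0.11 m and z of pod_1 in the frame of magazine below 0.03 m) or (contact force between pod_2 and the fingers above 0.5 N and x of pod_2 in the frame of magazine between -0.02 and 0.05 m and y of pod_2 in the frame of magazine between -0.11 and 0.11 m and z of pod_2 in the frame of magazine below 0.03 m) or (contact force between pod_3 and the fingers above 0.5 N and x of pod_3 in the frame of magazine between -0.02 and 0.05 m and y of pod_3 in the frame of magazine between -0.11 and 0.11 m and z of pod_3 in the frame of magazine below 0.03 m)).
Of pod_0, pod_1, pod_2, pod_3 only 2 to 4 are there at a start; the rules pass over those that are not, and their reading is None.
At some moment in a run one of cap, pod_0, pod_1, pod_2, pod_3 may be knocked a few centimetres aside while the robot is not near it.
It also fails if it takes over 210 s, if anything falls off the work surface, if the arm or the gripper's body presses on something with over 40 N, if the wrist force passes 120 N, or if a joint passes its speed limit or range.

## Working session

There is one attempt and no reset: what is moved stays moved. The work goes in short steps, each a Python script; the robot and the scene stay as the last script left them, time stands still between calls to the robot, and variables do not carry over. Pictures are saved under pics/ and viewed, about 12 in all and at most 16, crops included, and the job is handed in when it is done.

```bash
ls; mkdir -p pics; python3 - <<'E'
from station import ctrl, get_state, vision, models
import cv2,numpy as np
for c in ("scene","top"):
    im,d=vision.grab_frame(c); cv2.imwrite(f"pics/{c}0.png",im); np.save(f"pics/{c}0.npy",d)
    i=vision.camera_info(c); print(c,i["mtx"],i["dist_coeffs"],i["R"],i["t"])
    for t in ("magazine","tub","cap","bar_mat","pod_0","tab_0"):
        print(t,[(np.round(r["point"]),round(r["p"],2)) for r in models.recognise(c,t)][:5])
print(vision.camera_info("wrist")["hand_eye"],ctrl.pinch_z); print(get_state())
E
```

```text
pics
scene [[421.20011798   0.         247.80126641]
 [  0.         421.20011798 193.26715108]
 [  0.           0.           1.        ]] [-0.11255624  0.          0.          0.          0.        ] [[-0.42406252 -0.90553699  0.01318136]
 [-0.71612052  0.32637805 -0.61696739]
 [ 0.55438469 -0.27107219 -0.78687832]] [0.17934295 0.46574375 1.31201344]
magazine [(array([188., 237.]), 0.88)]
tub [(array([272., 223.]), 0.93)]
cap [(array([370., 185.]), 0.91), (array([271., 204.]), 0.89), (array([249., 257.]), 0.85), (array([156., 292.]), 0.8)]
bar_mat [(array([325., 201.]), 0.76), (array([224., 191.]), 0.42)]
pod_0 [(array([269., 224.]), 0.72), (array([192., 219.]), 0.71), (array([189., 236.]), 0.31), (array([324., 202.]), 0.31)]
tab_0 [(array([190., 218.]), 0.58), (array([179., 225.]), 0.47)]
top [[360.26701531   0.         256.68951302]
 [  0.         360.26701531 196.52078501]
 [  0.           0.           1.        ]] [-0.01277809  0.          0.          0.          0.        ] [[-0.02331045 -0.99964861  0.01262036]
 [-0.9946608   0.02192101 -0.10084321]
 [ 0.10053113 -0.01490367 -0
[... 592 characters left out ...]
]] -0.0187
{'time': 0.7, 'qpos': array([ 1.45547685,  0.5074767 , -0.23757207,  1.5002182 ,  0.1257508 ,
        1.14889105, -0.15483804]), 'qd': array([-0.00035759,  0.0001472 , -0.00157624,  0.00151786,  0.00022502,
       -0.00072998, -0.00043928]), 'tau': array([ 6.76241198e-04, -6.20178938e+01, -2.18381546e+00, -2.49924016e+01,
        1.39925047e-02,  2.12040977e-03,  1.54750205e-05]), 'tcp_pos': array([ 0.13683459, -0.60982265,  0.23128221]), 'eef_rot': array([-1.90027582e-06,  9.93914521e-01,  1.10154096e-01, -2.66201082e-05]), 'contact_force': array([-0.76019956,  0.07545752,  0.60996541]), 'wrist_torque': array([ 0.02567559, -0.01381091,  0.01369696]), 'width': 0.08519498730379121}
```

View pictures.

```bash
python3 - <<'E'
import cv2
t=cv2.imread("pics/top0.png"); cv2.imwrite("pics/top0c.png",cv2.resize(t[120:320,90:450],None,fx=2.2,fy=2.2,interpolation=cv2.INTER_CUBIC))
t=cv2.imread("pics/scene0.png"); cv2.imwrite("pics/scene0c.png",cv2.resize(t[110:340,110:440],None,fx=2.4,fy=2.4,interpolation=cv2.INTER_CUBIC))
E
```

```text
(no output)
```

View pics/top0c.png

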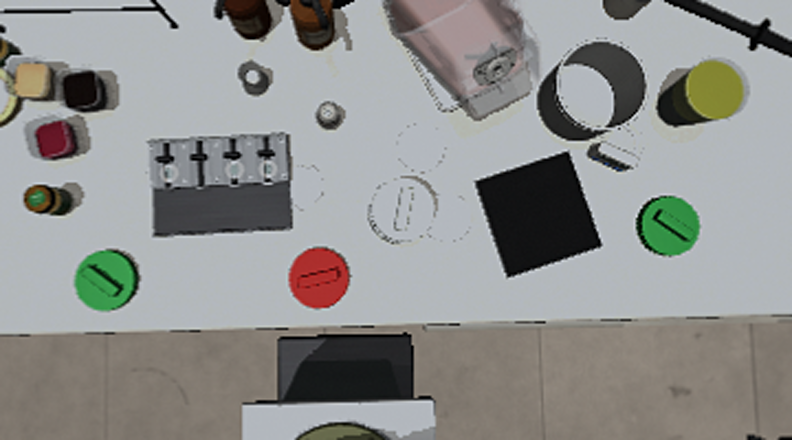

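View pics/scene0c.png

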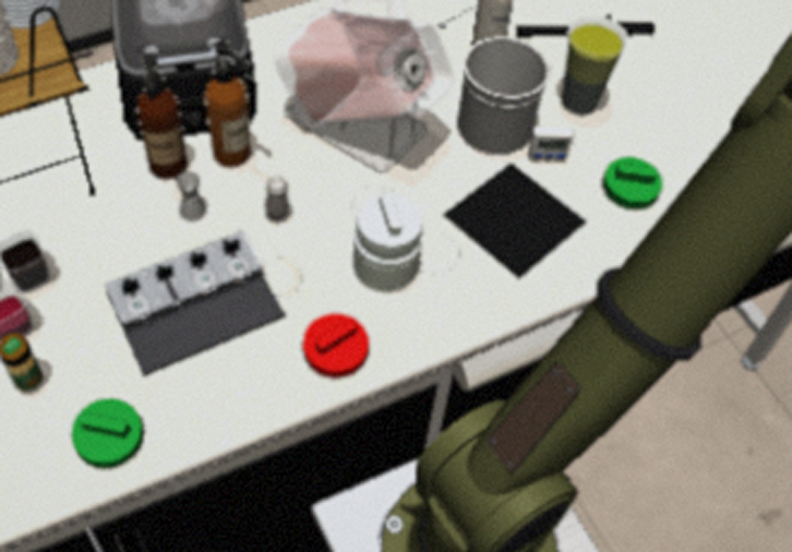

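```bash
cat > h.py <<'E'
from station import ctrl, get_state, vision, models
import cv2, numpy as np
from scipy.spatial.transform import Rotation as Ro
PZ=ctrl.pinch_z
def q(yaw, tilt=None):
    "tool down; jaw (tool y) axis turned to world angle yaw+90deg-ish: tool x axis at angle yaw"
    r=Ro.from_euler('z',yaw)*Ro.from_euler('x',np.pi)
    x,y,z,w=r.as_quat(); return np.array([w,x,y,z])
def Rt(o): return Ro.from_quat([o[1],o[2],o[3],o[0]]).as_matrix()
def campose(c,s=None):
    i=vision.camera_info(c)
    if c!="wrist": return i, i["R"].T, -i["R"].T@i["t"]
    R=Rt(s["eef_rot"]); H=i["hand_eye"]
    return i, R@H[:3,:3], R@H[:3,3]+s["tcp_pos"]
def p2w(c,px,z,s=None):
    i,R,o=campose(c,s)
    u=cv2.undistortPoints(np.float64(px).reshape(-1,1,2),i["mtx"],i["dist_coeffs"]).reshape(-1,2)
    d=np.c_[u,np.ones(len(u))]@R.T
    return o+d*((z-o[2])/d[:,2])[:,None]
def w2p(c,X,s=None):
    i,R,o=campose(c,s); C=(np.reshape(X,(-1,3))-o)@R
    return cv2.projectPoints(C,np.zeros(3),np.zeros(3),i["mtx"],i["dist_coeffs"])[0].reshape(-1,2)
def cloud(c,d,s=None):
    i,R,o=campose(c,s); v,u=np.mgrid[:384,:512]
    n=cv2.undistortPoints(np.float64(np.c_[u.ravel(),v.ravel()]).reshape(-1,1,2),i["mtx"],i["dist_coeffs"]).reshape(-1,2)
    P=np.c_[n,np.ones(len(n))]*d.reshape(-1,1)
    W=(P@R.T+o).reshape(384,512,3); W[d==0]=np.nan; return W
def snap(name):
    s=get_state(); im,d=vision.grab_frame("wrist"); cv2.imwrite(f"pics/{name}.png",im); return s,im,cloud("wrist",d,s)
E
python3 - <<'E'
from h import *
sc=np.array
def f(cx,cy): return [90+cx/2.2,120+cy/2.2]
print("mat corners",p2w("top",[f(478,183),f(569,153),f(600,245),f(509,276)],.004))
print("tub cap", p2w("top",[f(403,207)],.122), "grip ends",p2w("top",[f(407,183),f(402,229)],.146))
print("mag front corners,back",p2w("top",[f(153,237),f(291,230)],.005),p2w("top",[f(150,141),f(289,134)],.035))
print("pods",p2w("top",[f(170,172),f(200,172),f(235,172),f(267,170)],.03))
print("shaker etc",p2w("top",[f(252,78),f(328,113),f(613,155),f(40,198)],.04))
print("redcap",p2w("top",[f(319,277)],.03))
E
```

```text
mat corners [[ 0.50507074 -0.24225186  0.004     ]
 [ 0.55282783 -0.3995266   0.004     ]
 [ 0.39572373 -0.444378    0.004     ]
 [ 0.34773427 -0.28846677  0.004     ]]
tub cap [[ 0.46131626 -0.10702484  0.122     ]] grip ends [[ 0.49621425 -0.11265188  0.146     ]
 [ 0.42708241 -0.10316952  0.146     ]]
mag front corners,back [[0.42651971 0.30575044 0.005     ]
 [0.43297303 0.0749348  0.005     ]] [[0.58441175 0.30363153 0.035     ]
 [0.59112299 0.07360802 0.035     ]]
pods [[0.53262526 0.27165981 0.03      ]
 [0.53153104 0.22208066 0.03      ]
 [0.53025367 0.16421622 0.03      ]
 [0.53241496 0.11124823 0.03      ]]
shaker etc [[ 0.68580423  0.13345458  0.04      ]
 [ 0.62414826  0.00813756  0.04      ]
 [ 0.54376019 -0.46286114  0.04      ]
 [ 0.49354359  0.48169447  0.04      ]]
redcap [[0.35458103 0.02818979 0.03      ]]
```

```bash
python3 - <<'E'
from h import *
ctrl.movep([0.46,-0.107,0.33],q(0)); print(get_state()["qpos"])
s,im,W=snap("cap1"); np.savez("pics/cap1.npz",W=W,pos=s["tcp_pos"],rot=s["eef_rot"])
print([(r["point"],r["p"],np.nanmedian(W[r["mask"]],0),r["mask"].sum()) for r in models.masks_of("wrist","cap")], [(r["point"],r["p"],np.nanmedian(W[r["mask"]],0)) for r in models.masks_of("wrist","cap_grip")])
ctrl.movep([0.51,0.19,0.36],q(0)); print(get_state()["qpos"])
s,im,W=snap("mag1"); np.savez("pics/mag1.npz",W=W,pos=s["tcp_pos"],rot=s["eef_rot"])
a=cv2.imread("pics/cap1.png"); cv2.imwrite("pics/both1.png",np.vstack([a[:, :],im])[:, :]*1 if 0 else cv2.resize(np.hstack([a,im]),(800,300)))
print(get_state()["time"])
E
```

```text
[ 0.70997157  0.23042771 -0.67982576  1.69929634  0.15123376  1.26553512
 -1.57496239]
[([183.8, 210.1], 0.94, array([0.36364567, 0.02346687, 0.02655006]), np.int64(2392)), ([257.6, 161.7], 0.81, array([ 0.46422588, -0.10820974,  0.12248807]), np.int64(4243)), ([498.7, 173.4], 0.74, array([ 0.42823625, -0.52899871,  0.02550234]), np.int64(1630)), ([391.4, 156.5], 0.59, array([ 0.45947946, -0.3413589 ,  0.004238  ]), np.int64(8995))] [([186.7, 208.0], 0.97, array([0.36350035, 0.02384588, 0.02652594])), ([259.5, 165.9], 0.72, array([ 0.46422406, -0.10815592,  0.12246042])), ([497.0, 170.7], 0.71, array([ 0.42772516, -0.52896313,  0.02557971])), ([13.4, 207.5], 0.57, array([0.36077509, 0.34819983, 0.02583506]))]
[ 0.14205005  0.37181493 -0.8186639   1.47014575  0.27260127  1.41780227
 -2.25693135]
4.225
```

View pics/cap1.png

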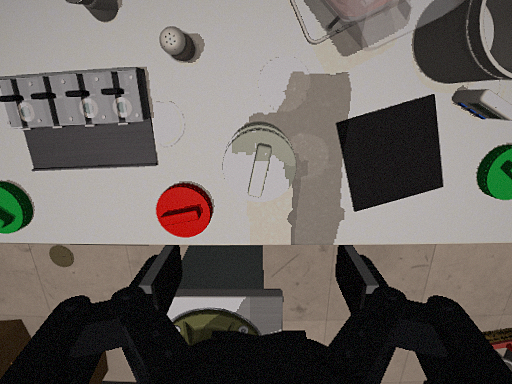

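View pics/mag1.png

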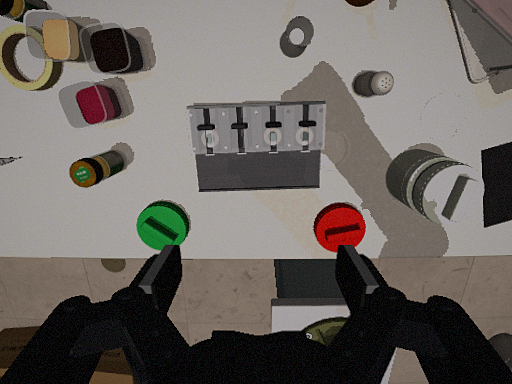

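```bash
python3 - <<'E'
from h import *
W=np.load("pics/cap1.npz")["W"]
m=(abs(W[...,2]-.122)<.005)&(np.hypot(W[...,0]-.462,W[...,1]+.107)<.07)
c,r=cv2.minEnclosingCircle(np.float32(W[m][:,:2])); print("plate",c,r,np.median(W[m][:,2]),m.sum())
g=(W[...,2]>.139)&(W[...,2]<.156)&(np.hypot(W[...,0]-.462,W[...,1]+.107)<.06)
print("grip",cv2.minAreaRect(np.float32(W[g][:,:2])*1000),np.median(W[g][:,2]),g.sum(), np.median(W[g],0))
P=W[g][:,:2]; P=P-P.mean(0); u,s_,v=np.linalg.svd(P); print(np.arctan2(v[0,1],v[0,0]))
W2=np.load("pics/mag1.npz")["W"]
for nm,w in (("a",W),("b",W2)):
    for z0,z1 in ((.053,.066),):
        m=((w[...,2]>z0)&(w[...,2]<z1)&(w[...,0]>.5)&(w[...,0]<.62)&(w[...,1]>.06)&(w[...,1]<.32)).astype(np.uint8)
        n,l,st,ce=cv2.connectedComponentsWithStats(m)
        for k in range(1,n):
            if st[k,4]>8: print(nm,st[k,4],w[l==k].mean(0),np.ptp(w[l==k],0))
    m=(w[...,2]>.002)&(w[...,2]<.045)&(w[...,0]>.40)&(w[...,0]<.62)&(w[...,1]>.05)&(w[...,1]<.33)
    print(cv2.minAreaRect(np.float32(w[m][:,:2])*1000))
im=cv2.imread("pics/mag1.png")
m=((im.max(2)<90)&(abs(W2[...,2]-.006)<.008)&(W2[...,0]>.40)&(W2[...,0]<.55)&(W2[...,1]>.05)&(W2[...,1]<.33))
print("landing",cv2.minAreaRect(np.float32(W2[m][:,:2])*1000))
for nm,w,im in(("a",W,cv2.imread("pics/cap1.png")),):
    m=((im.max(2)<50)&(abs(w[...,2]-.004)<.008)&(w[...,1]<-.2)&(w[...,0]>.32)&(w[...,0]<.58)&(w[...,1]>-.46)); print("mat",cv2.minAreaRect(np.float32(w[m][:,:2])*1000))
E
```

```text
plate (0.45910266041755676, -0.108270063996315) 0.04973386600613594 0.12228692990037374 3400
grip ((459.9210510253906, -108.37944793701172), (18.062009811401367, 65.5428695678711), 77.77522277832031) 0.14606444095221016 743 [ 0.46198793 -0.10815622  0.14606444]
2.932165356947373
a 109 [0.56008981 0.10672795 0.05941226] [0.00861503 0.02657967 0.00990817]
a 122 [0.55798709 0.16276619 0.0589824 ] [0.00881877 0.02638639 0.00889863]
a 117 [0.55624468 0.21681863 0.05906876] [0.0088877  0.02717518 0.0084945 ]
a 97 [0.55410203 0.27029072 0.05907689] [0.00842624 0.02524261 0.00902459]
((510.7230224609375, 189.86813354492188), (279.35638427734375, 218.95187377929688), 89.7823715209961)
b 89 [0.55879717 0.16468699 0.05954962] [0.00926116 0.02398697 0.00806434]
b 87 [0.5608862  0.11032122 0.05928354] [0.00929003 0.02548982 0.00722194]
b 96 [0.55690237 0.2194478  0.05961668] [0.00796292 0.0255727  0.00789236]
b 97 [0.55545246 0.2740974  0.05906712] [0.00789904 0.02555159 0.00768214]
((510.1437683105469, 189.52186584472656), (278.65948486328125, 218.34861755371094), 89.90312194824219)
landing ((488.75970458984375, 190.58531188964844), (117.22138977050781, 233.3594207763672), 1.888167381286621)
mat ((469.6888122558594, -362.7685546875), (190.92276000976562, 217.36683654785156), 17.102188110351562)
```

```bash
python3 - <<'E'
from h import *
C=[.4597,-.1083]
for y0 in (-.213,np.pi-.213):
    ctrl_q=[]
    for a in (0,.4,.8,1.15): 
        r=ctrl.ik([*C,.116],q(y0+a)); ctrl_q.append(None if r is None else np.round(r,2))
    print(y0,ctrl_q)
ctrl.movep([*C,.22],q(-.213)); ctrl.movel([*C,.124]); print(get_state()["contact_force"])
ctrl.close_gripper(70); s=get_state(); print(s["width"],s["tcp_pos"],s["contact_force"],s["wrist_torque"],s["qpos"])
E
```

```text
-0.213 [array([ 0.66,  0.48, -0.69,  2.05,  0.44,  0.76, -2.08]), array([ 0.71,  0.5 , -0.76,  2.04,  0.49,  0.78, -1.73]), array([ 0.74,  0.51, -0.83,  2.04,  0.53,  0.8 , -1.38]), array([ 0.78,  0.53, -0.88,  2.04,  0.56,  0.82, -1.07])]
2.928592653589793 [array([ 1.  ,  0.81, -1.43,  2.04,  0.9 ,  1.15,  0.52]), array([ 0.94,  0.68, -1.23,  2.04,  0.78,  1.  ,  1.07]), array([ 0.94,  0.68, -1.23,  2.04,  0.78,  1.  ,  1.47]), array([-0.43,  0.59,  0.95,  2.06, -0.66,  0.83, -2.86])]
[-0.32374456 -0.38954295 -0.249383  ]
0.01646695449928713 [ 0.45976683 -0.1084639   0.12429435] [-2.36874217 -0.67515978  4.96921008] [-0.03311223  0.30246918  0.02355593] [ 0.65969778  0.46550346 -0.68550036  2.03527192  0.41661888  0.77982802
 -2.06019611]
```

```bash
python3 - <<'E'
from h import *
C=[.4597,-.1083]
for dz in (3,5,7,8):
    ctrl.movel([*C,.124-dz/1000],max_speed=.03); s=get_state(); print(dz,s["tcp_pos"][2],s["contact_force"],s["wrist_torque"])
for a in np.arange(.15,1.16,.2):
    ctrl.movel([*C,.116],q(-.213+a),max_speed=.05); s=get_state(); print(round(a,2),s["tcp_pos"],s["contact_force"],s["wrist_torque"][2],s["width"])
E
```

```text
3 0.12123035055417866 [-1.75569992 -0.99690643  6.87760355] [-0.129717    0.33645513  0.01918867]
5 0.1193112544893761 [-2.01942912 -0.86101132  8.05145853] [-0.10393856  0.42834816 -0.0279652 ]
7 0.11741116946530576 [-2.99070116 -0.35928245  9.7182704 ] [-0.16922279  0.45439176 -0.02480737]
8 0.11648461016294559 [-2.10423923 -0.71280879  9.15951317] [-0.14392864  0.49722609 -0.03703511]
0.15 [ 0.46055981 -0.10830208  0.11668212] [-0.34375858 -0.25920554  9.60035652] 0.2475389205268951 0.016897316286490723
0.35 [ 0.46080256 -0.10821258  0.11673057] [ 0.1163799  -0.90776675  9.03957092] 0.21995192377378747 0.016764239395296723
0.55 [ 0.46018244 -0.10818751  0.11655845] [-1.54475597 -0.340472    8.68072428] 0.23058002935046107 0.01668497538205902
0.75 [ 0.46063696 -0.10818159  0.11666412] [-0.35927343 -0.1235456   9.18025111] 0.2794957137710041 0.016829665628487547
0.95 [ 0.4603879  -0.10827461  0.11658033] [-0.94674406 -0.09435502  8.90465159] 0.2495765892733681 0.016226168251666832
1.15 [ 0.46051973 -0.10826246  0.11661614] [-0.62833144 -0.53700475  9.10212622] 0.280554092502224 0.0166568794560047
```

```bash
python3 - <<'E'
from h import *
C=[.4603,-.1083]; o=q(-.213+1.15)
for z in (.13,.16,.22): ctrl.movel([*C,z],max_speed=.06); s=get_state(); print(z,s["tcp_pos"],s["contact_force"],s["width"])
M=[.448,-.342]
ctrl.movel([*M,.22],max_speed=.2); print(get_state()["width"])
ctrl.movel([*M,.055]); z=.04
while z>.027:
    ctrl.movel([*M,z],max_speed=.03); f=get_state()["contact_force"]; print(z,f)
    if f[2]>4: break
    z-=.002
ctrl.ungrasp(); ctrl.movel([*M,.2]); s=get_state(); print(s["time"],s["contact_force"])
ctrl.movep([.43,-.32,.30],q(0))
s,im,W=snap("mat1"); g=(W[...,2]>.045)&(W[...,2]<.065)&(np.hypot(W[...,0]-.448,W[...,1]+.342)<.08)
print(cv2.minAreaRect(np.float32(W[g][:,:2])*1000),np.median(W[g],0),g.sum()); print(get_state()["time"])
i,d=vision.grab_frame("top"); cv2.imwrite("pics/top1.png",i)
E
```

```text
0.13 [ 0.46006526 -0.10844916  0.12977901] [ 0.04731436 -0.05488765 -1.46960015] 0.016725925532547665
0.16 [ 0.46024645 -0.10849411  0.16007195] [ 0.05826458 -0.56003326 -1.3454696 ] 0.016534328140505414
0.22 [ 0.46006654 -0.10835236  0.21966431] [-0.03653672  0.23702095 -1.03792253] 0.016519450388049715
0.016745368155845253
0.04 [-0.13162834  0.02586972 -0.31222151]
0.038 [-0.48032745 -0.07626694 -0.82563267]
0.036 [ 0.64529812 -0.47628174 -1.36057759]
0.033999999999999996 [ 0.18526051  0.44753007 -0.42804963]
0.031999999999999994 [-0.47723723 -0.33971322  5.51823669]
18.3 [-0.45402365  0.12000555  0.09367946]
((448.5763854980469, -341.92388916015625), (65.87572479248047, 18.217777252197266), 53.667476654052734) [ 0.45001553 -0.34156197  0.05402425] 582
19.0667
```

View pics/mat1.png

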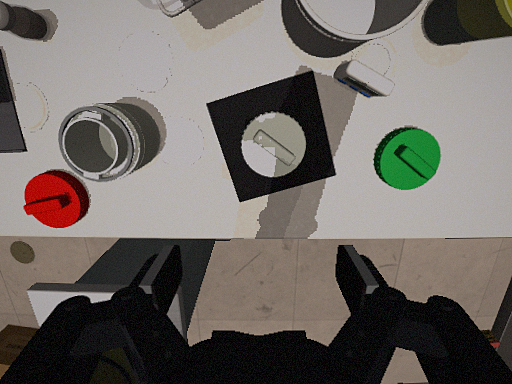

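```bash
cat >> h.py <<'E'
MO=np.array([.536,.1912]); MY=.033
BY=[.0825,.0275,-.0275,-.0825]; TUB=np.array([.460,-.1083])
def mg(x,y):
    c,s=np.cos(MY),np.sin(MY); return MO+np.array([c*x-s*y,s*x+c*y])
def inm(P): 
    c,s=np.cos(MY),np.sin(MY); d=np.asarray(P)[...,:2]-MO; return np.stack([c*d[...,0]+s*d[...,1],-s*d[...,0]+c*d[...,1]],-1)
def line(xy,z,o=None,v=.15): ctrl.movel([*xy,z],o,max_speed=v)
def eject(b,z=.045):
    ctrl.close_gripper(40); o=q(MY); y=BY[b]
    ctrl.movep([*mg(.056,y),.13],o); line(mg(.056,y),z)
    f0=get_state()["contact_force"]; x=.047; hit=None
    while x>.022:
        line(mg(x,y),z,None,.05); f=get_state()["contact_force"]-f0
        if f[0]>1.3: hit=x; break
        x-=.0015
    print("bay",b,"hit",hit,f)
    if hit is None: line(mg(.056,y),z); return None
    line(mg(hit-.0605,y),z,None,.06); s=get_state(); print("end",inm(s["tcp_pos"]),s["contact_force"]-f0)
    line(mg(hit+.012,y),z,None,.12); line(mg(hit+.012,y),.16); return hit
def findpod(W,rng):
    m=inm(W); k=(W[...,2]>.020)&(W[...,2]<.036)&(m[...,0]<-.034)&(m[...,0]>-.12)&(m[...,1]>rng[0])&(m[...,1]<rng[1])
    if k.sum()<20: return None
    c,r=cv2.minEnclosingCircle(np.float32(W[k][:,:2])); print("pod",c,r,k.sum(),inm(np.array(c)),np.median(W[k],0)); return np.array(c)
E
python3 - <<'E'
from h import *
print(eject(0)); 
ctrl.ungrasp(); ctrl.movep([*mg(-.075,BY[0]),.22],q(MY)); 
s,im,W=snap("p0"); np.savez("pics/p0.npz",W=W); findpod(W,(.04,.12)); print(get_state()["time"])
E
```

```text
bay 0 hit 0.03349999999999999 [ 2.76500798 -0.34736506 -0.36079354]
end [-0.02635893  0.08240826] [ 6.08143114  0.10983404 -3.70794353]
0.03349999999999999
pod (0.4731757640838623, 0.27295351028442383) 0.016161195933818817 507 [-0.06009266  0.08378182] [0.4740708  0.27289454 0.02830858]
29.7333
```

View pics/p0.png

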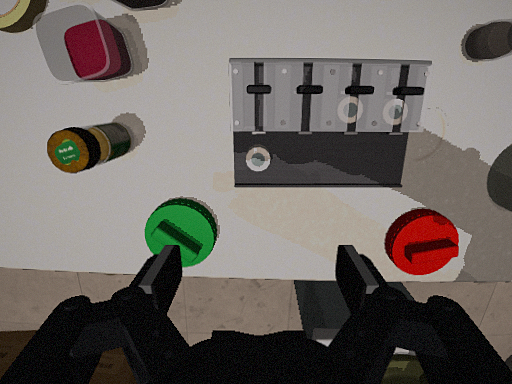

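```bash
cat >> h.py <<'E'
def pickdrop(p):
    o=q(MY); ctrl.ungrasp()
    ctrl.movep([*p,.12],o); line(p,.05); line(p,.008,None,.05); f=get_state()["contact_force"]
    ctrl.close_gripper(35); s=get_state(); print("grip",s["width"],f,s["tcp_pos"])
    line(p,.20)
    if get_state()["width"]<.02: print("MISSED"); return False
    line(TUB,.20,None,.25); line(TUB,.118,None,.1); print("at tub",get_state()["width"],get_state()["contact_force"])
    ctrl.ungrasp(); line(TUB,.20); return True
E
python3 - <<'E'
from h import *
pickdrop(np.array([.4732,.2730])); print(get_state()["time"])
ctrl.movep([*(TUB-[.02,0]),.30],q(0)); s,im,W=snap("t0"); 
k=(np.hypot(W[...,0]-.46,W[...,1]+.1083)<.03)&(W[...,2]>-.01); print(np.nanmedian(W[k],0),np.nanpercentile(W[k][:,2],[5,50,95]))
r=(abs(W[...,2]-.108)<.003)&(np.hypot(W[...,0]-.46,W[...,1]+.1083)<.06); print(cv2.minEnclosingCircle(np.float32(W[r][:,:2])))
E
```

```text
grip 0.03051923740272306 [-0.43075237 -0.3305313   0.84227944] [0.4732961  0.2730035  0.00830812]
at tub 0.030591471779975708 [ 0.41509093  0.66021767 -0.911734  ]
37.95
[ 0.45589811 -0.10824082  0.3858308 ] [0.00567688 0.3858308  0.39680296]
((0.4610753357410431, -0.10473565757274628), 0.0416606180369854)
```

View pics/t0.png

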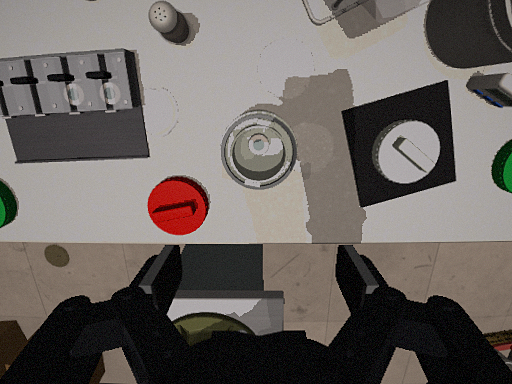

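```bash
python3 - <<'E'
from h import *
for b in (3,2):
    h=eject(b)
    if h is None: break
    ctrl.ungrasp(); ctrl.movep([*mg(-.075,BY[b]),.22],q(MY))
    s,im,W=snap(f"p{b}"); p=findpod(W,(BY[b]-.035,BY[b]+.035))
    if p is None or not pickdrop(p): break
    print(get_state()["time"])
ctrl.movep([*(TUB-[.02,0]),.30],q(0)); s,im,W=snap("t1"); np.savez("pics/t1.npz",W=W)
g=(W[...,2]>.045)&(W[...,2]<.065)&(np.hypot(W[...,0]-.448,W[...,1]+.342)<.1)
print("cap",cv2.minAreaRect(np.float32(W[g][:,:2])*1000),np.median(W[g],0),g.sum())
E
```

```text
bay 3 hit 0.03499999999999999 [ 1.81129159  0.64736486 -1.01731856]
end [-0.02483034 -0.08248081] [ 6.67960615  0.81525533 -4.25478892]
pod (0.4800155758857727, 0.10532823950052261) 0.016222186386585236 513 [-0.0587872  -0.08397786] [0.48110892 0.10523751 0.02821374]
grip 0.030532883002932498 [ 0.68337156 -0.25039569 -0.50146932] [0.48010593 0.10528914 0.00828345]
at tub 0.030714503374472922 [-0.18304653 -0.14334526 -1.09813312]
55.325
bay 2 hit 0.03499999999999999 [ 2.26815977 -0.89615967 -2.02112499]
end [-0.02486006 -0.0275426 ] [ 6.66082076  0.77896932 -5.07577665]
pod (0.47823524475097656, 0.16186489164829254) 0.01612147130072117 506 [-0.05870119 -0.02741325] [0.47914333 0.16197569 0.02821328]
grip 0.03043464213557836 [0.30133109 0.06227416 0.42641251] [0.47831786 0.16182974 0.00828136]
at tub 0.030651919546203436 [ 0.46021581  0.6919064  -0.20596882]
72.3667
cap ((448.1935119628906, -340.9835510253906), (65.82825469970703, 18.812000274658203), 54.593265533447266) [ 0.44956936 -0.33797843  0.05398489] 578
```

View pics/t1.png

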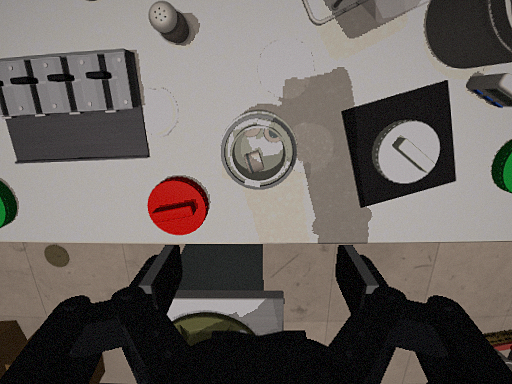

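```bash
python3 - <<'E'
from h import *
W=np.load("pics/t1.npz")["W"]; k=(np.hypot(W[...,0]-.46,W[...,1]+.1083)<.028)&(W[...,2]<.3); print(np.nanpercentile(W[k][:,2],[1,25,50,75,99]),k.sum())
ctrl.movep([.43,-.32,.28],q(0)); s,im,W=snap("mat2")
g=(W[...,2]>.045)&(W[...,2]<.065)&(np.hypot(W[...,0]-.448,W[...,1]+.342)<.1)
(c,sz,a)=cv2.minAreaRect(np.float32(W[g][:,:2])*1000); print(c,sz,a)
a=np.radians(a if sz[0]>sz[1] else a+90); yaw=(a+np.pi/2)%np.pi-np.pi/2; print("yaw",yaw)
M=np.array(c)/1000; ctrl.ungrasp(); ctrl.movep([*M,.15],q(yaw)); line(M,.06); line(M,.032,None,.05); ctrl.close_gripper(70)
s=get_state(); print(s["width"],s["contact_force"],s["wrist_torque"],s["tcp_pos"])
line(M,.22,None,.15); s=get_state(); print(s["width"],s["contact_force"],s["time"])
o=q(-.213+1.15); line(TUB,.22,o,.2); line(TUB,.15,None,.1); print(get_state()["contact_force"])
z=.134
while z>.1235:
    line(TUB,z,None,.04); s=get_state(); print(round(z,4),s["tcp_pos"],s["contact_force"],s["wrist_torque"]); z-=.002
    if s["contact_force"][2]>8: break
i,d=vision.grab_frame("scene"); cv2.imwrite("pics/scene1.png",cv2.resize(i[150:250,220:330],None,fx=5,fy=5))
E
```

```text
[0.0023859  0.00409901 0.00509151 0.02806104 0.0361621 ] 967
(448.621826171875, -341.9202575683594) (65.9053726196289, 18.209976196289062) 53.85265350341797
yaw 0.9399061145703032
0.016185680541292206 [-0.14154747 -0.16661499  3.17590017] [0.04516401 0.07625968 0.00052947] [ 0.44884643 -0.3419695   0.03231963]
0.016492248404972286 [-0.04318447  0.61880872 -0.37914455] 78.2083
[ 0.54263608  0.46236986 -0.98073098]
0.134 [ 0.45993593 -0.10822056  0.13387564] [-0.4151179  -0.85520871 -1.96625682] [-0.01071797  0.05176462  0.01386636]
0.132 [ 0.46000764 -0.10828838  0.13198732] [-0.0489732  -0.34499976 -0.85646541] [ 0.00680321  0.01899362 -0.03665244]
0.13 [ 0.45994641 -0.10834033  0.1299117 ] [ 0.61272362  0.07273315 -0.88645231] [ 0.00071293 -0.00359449 -0.04270343]
0.128 [ 0.45990816 -0.10830058  0.12787672] [ 0.36714823 -0.01099303 -0.59113432] [ 0.00352613 -0.05323983  0.01754308]
0.126 [ 0.45992091 -0.1083217   0.12589251] [ 0.80394773 -0.35586956 -1.64581378] [-0.06640702  0.00976473  0.00357623]
0.124 [ 0.46020279 -0.10821924  0.1242781 ] [-1.12493927 -0.46695219  4.85747141] [-0.03949126  0.25052425 -0.03844363]
```

```bash
python3 - <<'E'
from h import *
for z in (.121,.119,.1175,.1165): line(TUB,z,None,.03); s=get_state(); print(z,s["tcp_pos"][2],s["contact_force"],s["wrist_torque"])
for a in list(np.arange(1.0,.05,-.2))+[.1,.04,0,-.03,-.05]:
    line(TUB,.1162,q(-.213+a),.05); s=get_state(); print(round(a,2),s["tcp_pos"],s["contact_force"],s["wrist_torque"][2])
    if a<.06 and abs(s["wrist_torque"][2])>1.2: break
E
```

```text
0.121 0.12127885244936856 [-1.15490818 -0.11728857  6.83020298] [-0.00256848  0.29116394 -0.00453034]
0.119 0.11936247506207674 [-1.2454311   0.57506483  7.70216843] [-0.05376843  0.43834738  0.03165671]
0.1175 0.11796859589305629 [-1.98729798 -0.52023922  8.86876759] [-0.05646007  0.461977   -0.00284669]
0.1165 0.11702150098688854 [-1.97877287  0.77542648  9.49357198] [-0.08166375  0.52080453 -0.04306559]
1.0 [ 0.46066253 -0.10815517  0.11695604] [-0.76324279  0.05538852  9.24132894] -0.30150718815092425
0.8 [ 0.46107089 -0.10798919  0.11712218] [-0.39718405  0.32076648  8.86584732] -0.22096347496670152
0.6 [ 0.46064651 -0.10833868  0.1169741 ] [-0.61410329 -0.72126834  9.07910031] -0.21725779755714178
0.4 [ 0.46080267 -0.10819173  0.11703531] [-1.45335596 -0.56248936  8.85267955] -0.23761263722945777
0.2 [ 0.46114819 -0.10807431  0.11713968] [-0.56711753 -0.05826688  8.74307127] -0.2147027430831944
0.1 [ 0.46081518 -0.1081396   0.11699464] [-0.47431104  0.74952395  8.68511328] -0.19636133608952766
0.04 [ 0.46071197 -0.10816628  0.11695001] [-1.14089339  0.23653535  8.89777437] -0.07587060003021216
0 [ 0.46069467 -0.10818283  0.11693565] [-0.82128181  0.12667067  9.06224747] -0.06315821346576915
-0.03 [ 0.46072122 -0.10818897  0.11693199] [-1.69732645  0.1363262   9.20585579] 0.08495775800460795
-0.05 [ 0.46067493 -0.10837004  0.11690649] [-1.97861031 -0.7296021   7.88275347] 0.25890303755232913
```

```bash
python3 - <<'E'
from h import *
s=get_state(); R=Rt(s["eef_rot"]); print("yaw",np.arctan2(R[1,0],R[0,0])+.213, "width",s["width"],s["qpos"])
line(TUB,.1162,q(-.213),.05)
for z in (.119,.122,.124,.1255): line(TUB,z,None,.03); s=get_state(); print(z,s["tcp_pos"],s["contact_force"],s["wrist_torque"])
E
```

```text
yaw -0.04945056728691047 width 0.01654879096489724 [ 0.74696152  0.51517104 -0.83139546  2.04229176  0.52972253  0.80677239
 -2.23253175]
0.119 [ 0.46069025 -0.10820874  0.11970982] [-0.67486323 -1.13015752  8.10948762] [0.02456309 0.19512134 0.04307234]
0.122 [ 0.46069027 -0.10820279  0.12260884] [-0.4068471   0.10092278  7.00679519] [0.00756693 0.14714891 0.0181693 ]
0.124 [ 0.46066002 -0.10823224  0.12429231] [1.74484864 0.51369678 4.52936151] [ 0.02506001 -0.34467061  0.03826105]
0.1255 [ 0.46055686 -0.10822662  0.12452299] [  6.89053774   0.51035503 -15.22837213] [-0.01208285 -1.57692712 -0.02364644]
```

```bash
python3 - <<'E'
from h import *
line(TUB,.1242,None,.03); ctrl.ungrasp(); line(TUB,.22); ctrl.movep([.46,-.107,.33],q(0)); ctrl.pause(.3)
s,im,W=snap("fin")
m=(abs(W[...,2]-.122)<.005)&(np.hypot(W[...,0]-.462,W[...,1]+.107)<.07)
c,r=cv2.minEnclosingCircle(np.float32(W[m][:,:2])); print("plate",c,r,np.median(W[m][:,2]),m.sum())
g=(W[...,2]>.139)&(W[...,2]<.156)&(np.hypot(W[...,0]-.462,W[...,1]+.107)<.06)
print("grip",cv2.minAreaRect(np.float32(W[g][:,:2])*1000),np.median(W[g][:,2]),get_state()["time"])
E
```

```text
plate (0.4610196352005005, -0.10773710906505585) 0.049338724464178085 0.12230168144283193 3425
grip ((460.3922119140625, -107.65283966064453), (18.129558563232422, 66.24877166748047), 77.78789520263672) 0.1461585088612553 90.0083
```

View pics/fin.png

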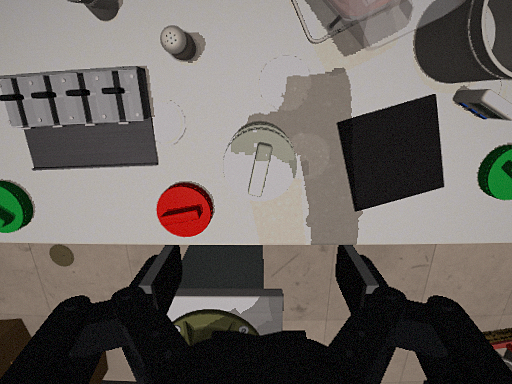

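```bash
python3 -c "
from station import ticket; print(ticket.close_job())"
```

```text
the job is handed in; nothing more can be done
None
```

The job is done and handed in at about 90 s on the robot's clock. `ticket.close_job()` reports no verdict.

**What I did**
- I pressed the cap down, turned it 1.15 rad counter-clockwise and laid it right way up on the bar mat.
- Three pods were present, in bays 0, 2 and 3; bay 1 was empty. I pushed each one out with its ejector and dropped it into the tub.
- I put the cap back, pressed it and turned it clockwise to 0.05 rad past locked, then back to locked before letting it rise.

**Last checks**
- **Cap lock:** while still gripped, the cap held against an upward pull of about 15 N.
- **Cap pose:** after release its height and turn matched the start. The heights are within 0.2 mm, the angle is unchanged, and the centre is within about 2 mm of the first reading.
- **Pods:** the last picture shows the magazine empty. Before closing, the highest pod surface in the tub was about 36 mm above the worktop.
- **Other things:** those visible in the last picture stood where they were. I did not measure the bystanders' positions at the end.

**Readings that disagreed**
- The wrist twist reading changed sign in the last 0.1 rad of the locking turn, so it did not show a clear stop. I relied on the pull test and the final picture for the lock.
- A rim-centre fit of the open tub was about 4 mm off the cap's centre. It looked disturbed by stray depth points, so I used the cap's centre.

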